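# Turn the coaster box round in its sleeve

### The job

The wooden coaster box was pushed into its frosted acrylic sleeve the wrong way round: its pull is buried inside and the plain end sticks out of the mouth. Draw the box right out, turn it end for end and slide it back in until it is fully home, so that only the pull stands out of the mouth, and let go of it. Keep the box the right way up all the time so the coasters stay in, and leave the other things on the shelf where they are.

Things in the scene. Friction and masses are not known exactly. Their poses are not given: they have to be found in the camera images.
- sleeve: Frosted see-through acrylic sleeve, a tunnel fixed to the shelf top, which is its floor. Outside 115 mm long (x), 64 wide (y), 48 high. Inside 56 wide, 44 high, 110 deep. Open only at the mouth, at its own x = -55 mm; inside of the closed back at x = +55. Origin on the shelf top, mid-width, half-way along the inside. The box is home when box_mid is straight above it and their axes agree.
- sleeve_mouth (a point): Centre of the sleeve's mouth, 22 mm over the shelf top, at the sleeve's x = -55 mm; axes as the sleeve's, +x leads in. The last 12 mm of sides and roof flare outward by 4 mm as a lead-in, so the mouth is about 64 mm wide and 48 high inside, 68 wide and 52 high outside.
- box_mid (a point): Centre (20 mm up) of the body of the wooden slide box, an open tray filled with fixed cork coasters: body 110 mm long (x), 52 wide (y), 40 high, about 0.25 kg. Plain flat end at x = +55; at x = -55 a pull is fixed that reaches to x = -100 (155 long in all). z up. At the start the pull is inside near the sleeve's back and 47 to 60 mm of the plain end stand out of the mouth.
- box_pull (a point): Centre of the box's pull, a wooden block 45 long (box x, 55 to 100 mm from the middle of the body) x 24 wide (y) x 30 high (from 5 to 35 mm over the underside of the box). Axes as box_mid; this point is at x = -77.5 mm from box_mid.
- remote_long_mid (a point): Bystander: grey plastic remote 170 x 46 x 20, lying flat, long along x; this is its centre.
- remote_short_mid (a point): Bystander: grey plastic remote 125 x 40 x 18, lying flat, long along x; this is its centre.
- bowl: Bystander: round glass bowl, 136 across, 58 high, origin at the centre of its underside.
- flashlight: Bystander: aluminium flashlight lying along its x, 150 long, 34 thick, origin under its middle.
- fidget: Bystander: wooden fidget cube, 45 a side, origin at the centre of its underside.
- candle: Bystander: lidded candle jar, 68 across, 75 high, origin at the centre of its underside.
Things that resemble listed ones, but are neither listed nor needed, are in the scene too. There is more than one size of the part that bears box_mid; the job needs the smallest.

How it is judged (in metres and radians):
On the way:
1. the box has been drawn right out of the sleeve, clear of its mouth (x of box_pull in the frame of sleeve below -0.08 m and x of box_mid in the frame of sleeve below -0.113 m), for 0.1 s.
At the end, for the whole second after the job is handed in: The box lies upright in the sleeve, turned end for end: pull outward in front of the mouth, body inside with its front within 5 mm of the fully home (flush) position, within 5 mm of the sleeve's centreline, tilted less than 0.08 rad, and let go (x of box_mid in the frame of sleeve between -0.005 and 0.004 m and y of box_mid in the frame of sleeve between -0.005 and 0.005 m and z of box_mid in the frame of sleeve between 0.016 and 0.026 m and x of box_pull in the frame of sleeve below -0.07 m and angle between box_mid's own z axis and vertical below 0.08 rad); the robot touches nothing.
It fails at once if the box is tipped by more than 0.6 rad, so that coasters would fall out (angle between box_mid's own z axis and vertical above 0.6 rad).
It fails at once if one of the bystanders (remotes, bowl, flashlight, fidget cube, candle jar) is shifted by more than 30 mm (distance of any of remote_long_mid, remote_short_mid, bowl, flashlight, fidget, candle from where it was at the start of the episode above 0.03 m).
It also fails if it takes over 67 s, if anything falls off the work surface, if the arm or the gripper's body presses on something with over 40 N, if the wrist force passes 120 N, or if a joint passes its speed limit or range.

### The arm

A 6-joint arm with a two-finger parallel gripper is mounted at the origin on the work surface. World frame = base frame: x ahead of the robot, y to its left, z up, the work surface at z = 0. Lengths are in m, angles in degrees, forces in N, time in s.
With the tool pointing down it reaches from about 0.325 to 0.9 m from the base axis. Payload 3.5 kg.
Tool frame: the origin (TCP) lies between the finger pads; the fingertips stand 11 mm ahead of it and the grasp point (between the pads) lies 8 mm behind it; z points along the fingers, x is the direction in which the jaws open and shut, and the axes are right-handed (so a half turn about z gives the same grasp; the last joint's range is limited). The gripper opens to 85 mm and grips with 20 to 120 N. Pads are 22 mm wide; open, the fingers measure 114 mm over their backs; the gripper's body (76 mm by 85 mm) begins 54 mm behind the grasp point. The pads swing forward as they close: fully open they stand 13 mm farther back than shut.
Start: joints at [68.56, 15.837, -1.513, 72.651, 0, 84.076], TCP at [0.167, 0.602, 0.242] pointing down, gripper open.
Joint ranges: [-178.77, 178.77], [-48.84, 107.48], [-61.69, 71.31], [-111.58, 123.2], [-90, 87.43], [-180, 180]. Speed limits (degrees/s): [147.25, 147.25, 180, 180, 180, 180].

### API

Orientations are given as [roll, pitch, yaw] about the fixed x, y, z axes, in that order (R = Rz(yaw) Ry(pitch) Rx(roll)).
In Python, from cell import manip, cams gives the robot as it stands.
- The arm moves only by the tool arm_command, never from a script. Its argument "commands" is one flat list of numbers, 7 for each row, row after row: the shift along the tool's x, y, z in mm, then the turn, a rotation vector about the tool's x, y, z in rad, then the opening in per cent of the stroke, from 0 (shut) to 100 (fully open). A call has 1 to 5 rows; each row is the pose to reach, as a shift and turn from the pose commanded when the call began, along the tool's axes at that moment; what a row does not reach only later rows make up. A row lasts 1/10 s, in which the tool goes at most 50 mm and 8.59 degrees, less where a joint would pass 70% of its speed; a pose out of reach is approached as far as the arm can. A call with a gripper value outside its range is refused whole. The fingers move at their own pace and stop on an object; "grip_force" is the grip in N (left out, the last holds). Time passes only in rows, so rows that repeat a pose let the fingers close. It gives the time, the measured TCP pose, the force and the opening at its end, in the units of the state.
- manip.sense(): the state, without advancing time (a new reading comes with each control period).
- cams.read_camera(name): name is "scene" or "top" or "wrist"; returns the picture (480x640x3 uint8, red, green, blue); there is no depth.
- cams.get_calibration(name): a dict with "fov_y" (degrees; the focal length in pixels is half the picture's height over the tangent of half this angle, whatever the lens; pixels are square), "cx", "cy" (the principal point, pixels), "origin" and "attitude" of the camera in the world; the wrist camera has in their place "tool_from_camera" (4x4, takes a point from camera to tool coordinates, whose origin is the TCP and whose axes are the tool frame's). Camera axes: x right, y down, z forward; pixel columns grow to the right and rows downward; lengths in m; the calibration is good to about 2 mm. A picture is of the moment at which its call begins: read the wrist's pose just before it. get_calibration takes no time and is no camera call.
- manip.hand_in(): hands the job in, once; it reports no verdict.
The state is a dict: "t": time; "joint_positions": joint angles; "joint_vel": joint speeds; "effort": joint torques, N m; "tcp_pos": TCP position; "tool_rot": TCP orientation; "wrist_force": force on the tool from outside, world axes, zero at the start; "wrist_torque": the same for the moment, N m; "finger_gap": opening from 0.0 (shut) to 1.0 (fully open).
Only numpy, scipy, OpenCV 4.12 (cv2) and the standard library are available. Lean on these libraries where they do the work, as an engineer would, in place of code of your own. Each camera call takes 0.05 s, during which the arm holds its last target.

## Working session

There is one attempt and no reset: what is moved stays moved. The work goes in short steps, Python scripts to look and compute and a tool call to move; the robot and the scene stay as the last step left them, time stands still between calls to the robot, and variables do not carry over. Pictures are saved under pics/ and viewed, and the job is handed in when it is done.

Besides the shell and the picture viewer there is one more tool, called by a JSON object that holds its "fn" and its "kwargs". arm_command: Moves the arm, as the interface text tells. Its arguments: {"type":"object","properties":{"commands":{"type":"array"},"grip_force":{"type":"number"}},"required":["commands"]}

```bash
mkdir -p pics; ls; python3 - <<'E'
from cell import manip,cams
import cv2
for n in ["scene","top","wrist"]:
    s=manip.sense()
    im=cams.read_camera(n); cv2.imwrite(f"pics/{n}0.png",im[:,:,::-1]); print(n,cams.get_calibration(n))
print(manip.sense())
E
```

```text
pics
scene {'fov_y': 54.24636540189162, 'cx': 319.78566020804766, 'cy': 240.37060918420434, 'origin': array([0.92893821, 0.17158208, 0.71826124]), 'attitude': array([-150.29959977,    0.66743309,  101.00115308])}
top {'fov_y': 56.37761830964363, 'cx': 312.8076343857064, 'cy': 232.10175682499573, 'origin': array([0.48557417, 0.08219614, 0.89053157]), 'attitude': array([-175.96065848,    2.0145924 ,  -90.89598119])}
wrist {'fov_y': 66.03631839686568, 'cx': 322.2847912920533, 'cy': 236.7153900991374, 'tool_from_camera': array([[ 9.99999861e-01, -5.59863571e-05, -5.24334982e-04,
        -1.02449380e-03],
       [ 2.25483874e-04,  9.44255303e-01,  3.29214023e-01,
        -8.54602027e-02],
       [ 4.76674593e-04, -3.29214095e-01,  9.44255184e-01,
        -1.31541986e-01],
       [ 0.00000000e+00,  0.00000000e+00,  0.00000000e+00,
         1.00000000e+00]])}
{'t': 0.15, 'joint_positions': array([ 6.85599215e+01,  1.58716261e+01, -1.58079094e+00,  7.26503924e+01,
        1.93715008e-04,  8.40737478e+01]), 'joint_vel': array([ 0.11236215, -0.10265677,  0.20861647, -0.03146483, -0.01683825,
        0.06386203]), 'effort': array([ 6.71711150e-04, -4.46058655e+01,  2.95638603e+01,  1.05261093e-02,
       -9.34826198e-05,  2.27804378e-06]), 'tcp_pos': array([0.16697708, 0.60165923, 0.24137173]), 'tool_rot': array([-1.79989192e+02,  1.02239954e-01,  7.44861832e+01]), 'wrist_force': array([-0.05713597,  0.01508688,  0.16698147]), 'wrist_torque': array([-0.03034929, -0.05813467, -0.01660775]), 'finger_gap': 0.9983886114384037}
```

View pics/scene0.png

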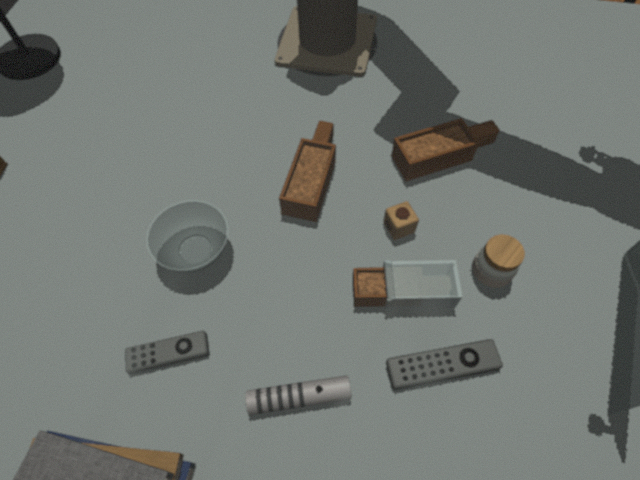

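View pics/top0.png

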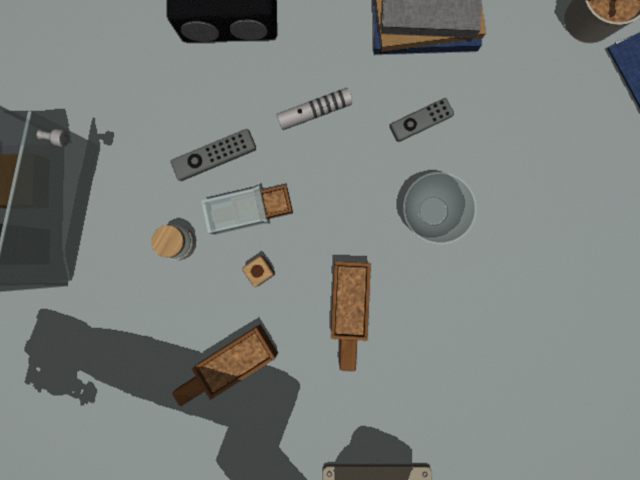

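View pics/wrist0.png

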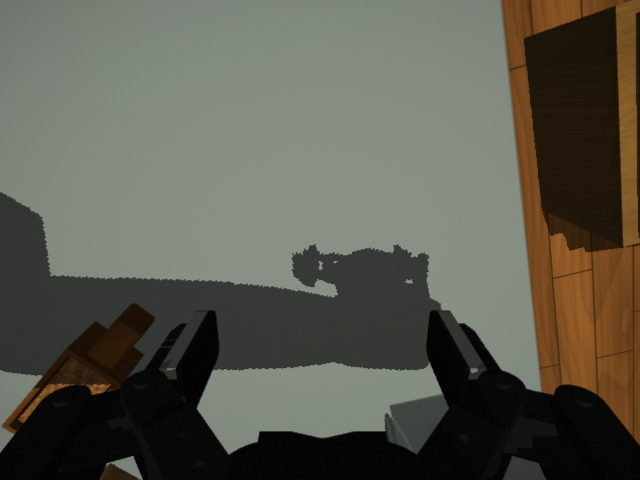

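The box sits in the sleeve at top pixels (204–292, 185–232), with its plain end at (277,201). The mouth faces image right, which is −y. The two larger trays are decoys.

```bash
cat > h.py <<'E'
import numpy as np,cv2
from scipy.spatial.transform import Rotation as R
from cell import manip,cams
def Rm(rpy): return R.from_euler('xyz',rpy,degrees=True).as_matrix()
def cam(n,st=None):
    c=cams.get_calibration(n); f=240/np.tan(np.radians(c['fov_y']/2))
    if n=='wrist':
        T=np.eye(4);T[:3,:3]=Rm(st['tool_rot']);T[:3,3]=st['tcp_pos'];T=T@c['tool_from_camera'];return f,c['cx'],c['cy'],T[:3,3],T[:3,:3]
    return f,c['cx'],c['cy'],np.array(c['origin']),Rm(c['attitude'])
def onz(C,uv,z):
    f,cx,cy,o,A=C; uv=np.atleast_2d(uv).astype(float)
    d=np.c_[(uv[:,0]-cx)/f,(uv[:,1]-cy)/f,np.ones(len(uv))]@A.T
    return o+d*((z-o[2])/d[:,2])[:,None]
def proj(C,P):
    f,cx,cy,o,A=C; p=(np.atleast_2d(P)-o)@A; return np.c_[f*p[:,0]/p[:,2]+cx,f*p[:,1]/p[:,2]+cy]
def snap(n,name):
    s=manip.sense(); im=cams.read_camera(n)[:,:,::-1].copy(); cv2.imwrite(f'pics/{name}.png',im); return im,s
E
python3 - <<'E'
import cv2
a=cv2.imread('pics/top0.png')[170:250,190:310]; b=cv2.imread('pics/scene0.png')[245:325,345:470]
a=cv2.resize(a,None,fx=6,fy=6,interpolation=cv2.INTER_CUBIC);b=cv2.resize(b,None,fx=6,fy=6,interpolation=cv2.INTER_CUBIC)
cv2.imwrite('pics/ta.png',a);cv2.imwrite('pics/sb.png',b)
E
```

```text
(no output)
```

View pics/ta.png

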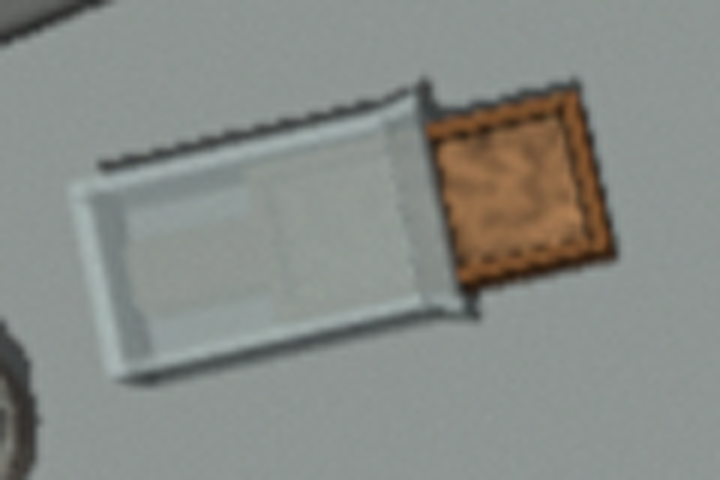

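View pics/sb.png

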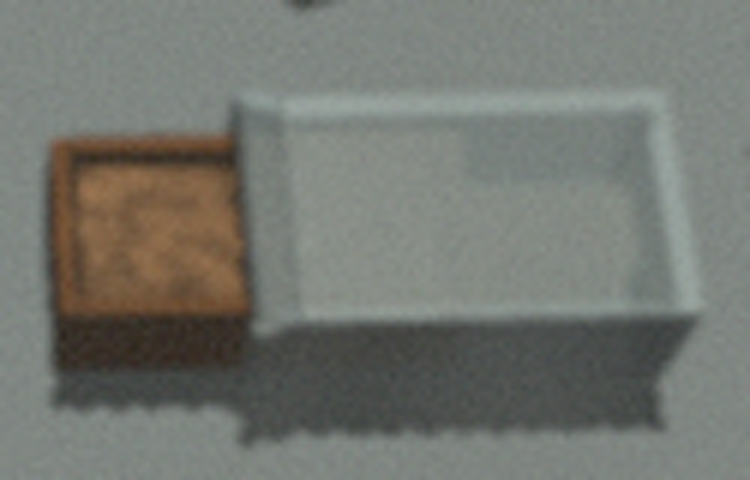

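```bash
python3 - <<'E'
from h import *
T=cam('top');S=cam('scene')
t=lambda *p:np.array(p)/6+[190,170]-0.4
s=lambda *p:np.array(p)/6+[345,245]-0.4
tb=onz(T,t((578,85),(615,258)),.04); ts=onz(T,t((72,190),(115,375)),.048); tm=onz(T,t((420,90),(472,308)),.052)
sb=onz(S,s((52,140),(60,315)),.04); ss=onz(S,s((660,95),(702,310)),.048); sm=onz(S,s((238,97),(255,330)),.052)
for n,a in [('boxT',tb),('boxS',sb),('backT',ts),('backS',ss),('mouthT',tm),('mouthS',sm)]: 
    d=a[0]-a[1]; print(n,a[:,:2].round(4).tolist(),'mid',a.mean(0)[:2].round(4),'w',np.linalg.norm(d).round(4),'normal',np.degrees(np.arctan2(-d[0],d[1])).round(1))
for a,b in [(tm,ts),(sm,ss)]:
    d=b.mean(0)-a.mean(0); print('axis',np.degrees(np.arctan2(d[1],d[0])),np.linalg.norm(d[:2]))
# edges dir
for a,b in [(tb,ts),(sb,ss)]:
    d=b.mean(0)-a.mean(0); print('axis box-back',np.degrees(np.arctan2(d[1],d[0])),np.linalg.norm(d[:2]))
E
```

```text
boxT [[0.6403, 0.1614], [0.5843, 0.1502]] mid [0.6123 0.1558] w 0.0571 normal -78.7
boxS [[0.5909, 0.1528], [0.6405, 0.1627]] mid [0.6157 0.1577] w 0.0506 normal 101.3
backT [[0.6086, 0.3229], [0.5492, 0.309]] mid [0.5789 0.3159] w 0.061 normal -76.8
backS [[0.5516, 0.3103], [0.612, 0.324]] mid [0.5818 0.3171] w 0.0619 normal 102.8
mouthT [[0.6376, 0.2105], [0.5679, 0.1946]] mid [0.6028 0.2025] w 0.0715 normal -77.1
mouthS [[0.5751, 0.1997], [0.6405, 0.2121]] mid [0.6078 0.2059] w 0.0665 normal 100.8
axis 101.91281680891493 0.11585874447881685
axis 103.15316076006077 0.11422245953800422
axis box-back 101.79331152111494 0.16351927017694132
axis box-back 102.0036132381843 0.1629444105398853
```

```bash
cat >> h.py <<'E'
# keep the commanded pose approx = measured pose
def rel(pos,yaw,roll=180.,st=None):
    s=st or manip.sense(); R0=Rm(s['tool_rot']); R1=Rm([180,0,yaw])
    return (R0.T@(np.array(pos)-s['tcp_pos'])*1000).round(1), R.from_matrix(R0.T@R1).as_rotvec().round(4)
E
python3 - <<'E'
from h import *
T=cam('top')
print(onz(T,[(279,125),(351,93),(315,108),(337,113),(390,128),(404,205),(350,262),(333,262),(258,270)],.03)[:,:2].round(3).tolist())
print(rel([.609,.179,.16],12.2))
E
```

```text
[[0.759, 0.175], [0.819, 0.032], [0.791, 0.103], [0.78, 0.06], [0.747, -0.042], [0.596, -0.065], [0.488, 0.041], [0.489, 0.074], [0.476, 0.218]]
(array([-288.9,  539. ,   81.8]), array([8.0000e-04, 1.7000e-03, 1.0871e+00]))
```

{"fn": "arm_command", "kwargs": {"commands": [-289,539,82,0,0,1.087,100,-289,539,82,0,0,1.087,100,-289,539,82,0,0,1.087,100,-289,539,82,0,0,1.087,100,-289,539,82,0,0,1.087,100]}}

```text
t: 0.65
tcp_pos: [0.3472, 0.4294, 0.2086]
tool_rot: [180.0, 0.0, 31.2]
wrist_force: [0.8, 0.7, 1.1]
finger_gap: 0.999
```

```bash
python3 - <<'E'
from h import *
print(rel([.609,.179,.16],12.2))
E
```

```text
(array([ 94.3, 349.8,  48.6]), array([1.000e-04, 1.000e-04, 3.313e-01]))
```

{"fn": "arm_command", "kwargs": {"commands": [94,350,49,0,0,0.331,100,94,350,49,0,0,0.331,100,94,350,49,0,0,0.331,100,94,350,49,0,0,0.331,100,94,350,49,0,0,0.331,100]}}

```text
t: 1.15
tcp_pos: [0.5271, 0.2589, 0.1751]
tool_rot: [-180.0, 0.0, 12.5]
wrist_force: [0.4, 0.9, 1.2]
finger_gap: 0.995
```

```bash
python3 - <<'E'
from h import *
print(rel([.609,.179,.16],12.2))
E
```

```text
(array([62.6, 95.7, 15.1]), array([-0.0001,  0.0003,  0.0059]))
```

{"fn": "arm_command", "kwargs": {"commands": [60,93,15,0,0,0.006,100,60,93,15,0,0,0.006,100,60,93,15,0,0,0.006,100,60,93,15,0,0,0.006,100]}}

```text
t: 1.55
tcp_pos: [0.6057, 0.1811, 0.1596]
tool_rot: [-180.0, 0.1, 12.0]
wrist_force: [-0.2, -0.2, 0.4]
finger_gap: 1.001
```

```bash
python3 - <<'E'
from h import *
im,s=snap('wrist','w1'); print(s['tcp_pos'],s['tool_rot'])
C=cam('wrist',s)
print(rel([.609,.179,.16],12.2))
print(proj(C,[[.614-.005,.157,.04],[.605,.204,.04],[.58,.316,.048],[.609,.179,.04]]).round())
E
```

```text
[0.6057222  0.18114685 0.15964345] [-1.79991749e+02  7.39161961e-02  1.20160568e+01]
(array([ 3.6,  4.3, -0. ]), array([-0.0007,  0.0017, -0.0014]))
[[321. 263.]
 [330. 202.]
 [329.  10.]
 [328. 236.]]
```

View pics/w1.png

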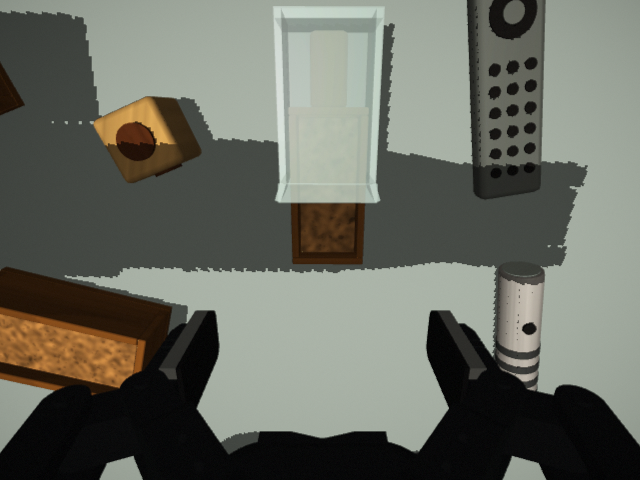

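```bash
python3 - <<'E'
from h import *
import cv2
im=cv2.imread('pics/w1.png'); cv2.imwrite('pics/w1z.png',cv2.resize(im[0:280,260:400],None,fx=4,fy=4,interpolation=cv2.INTER_CUBIC)[-599:])
s=manip.sense();C=cam('wrist',s)
for n,uv,z in [('end',[(292,263.5),(363.5,263.5)],.04),('mouth',[(276,202),(380,202)],.052),('back',[(274,8),(384,7.5)],.048)]:
    a=onz(C,uv,z); d=a[1]-a[0]; print(n,a.mean(0).round(4),np.linalg.norm(d).round(4),np.degrees(np.arctan2(d[1],d[0])).round(2))
E
```

```text
end [0.6125 0.1592 0.04  ] 0.0529 12.13
mouth [0.6019 0.2076 0.052 ] 0.0692 12.12
back [0.5781 0.3185 0.048 ] 0.0632 12.33
```

View pics/w1z.png

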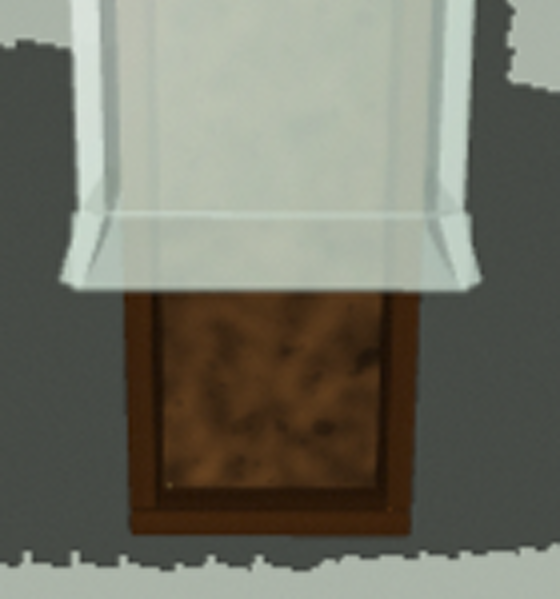

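{"fn": "arm_command", "kwargs": {"commands": [2,1,45,0,0,0.002,100,2,1,90,0,0,0.002,100,2,1,120,0,0,0.002,100,2,1,138,0,0,0.002,100,2,1,138,0,0,0.002,100], "grip_force": 40}}

```text
t: 2.1
tcp_pos: [0.6023, 0.1835, 0.0195]
tool_rot: [-180.0, 0.4, 12.2]
wrist_force: [0.0, -0.6, -0.1]
finger_gap: 0.997
```

{"fn": "arm_command", "kwargs": {"commands": [0,0,0,0,0,0,70,0,0,0,0,0,0,50,0,0,0,0,0,0,50,0,0,0,0,0,0,40,0,0,0,0,0,0,40]}}

```text
t: 2.6
tcp_pos: [0.6089, 0.1831, 0.025]
tool_rot: [-179.9, -0.2, 12.1]
wrist_force: [-0.7, 1.5, 6.9]
finger_gap: 0.599
```

```bash
python3 - <<'E'
from h import *
s=manip.sense();print(s['tcp_pos'],s['tool_rot'],s['wrist_force'],s['finger_gap'])
snap('wrist','w2');snap('scene','s2')
E
```

```text
[0.60885517 0.18310201 0.0249603 ] [-179.93976382   -0.23347267   12.10485679] [-0.73723343  1.50311949  6.93971615] 0.5993098859252448
```

View pics/w2.png

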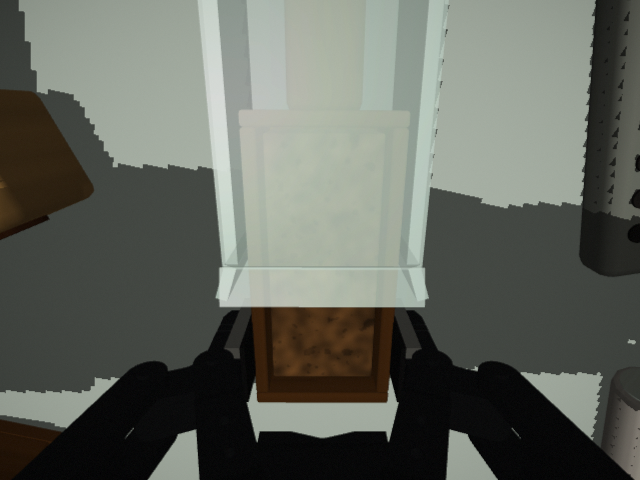

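{"fn": "arm_command", "kwargs": {"commands": [0,0,-4,0,0,0,40,0,8,-5,0,0,0,40,0,20,-5,0,0,0,40,0,35,-5,0,0,0,40,0,50,-5,0,0,0,40]}}

```text
t: 3.2
tcp_pos: [0.6174, 0.1316, 0.0271]
tool_rot: [180.0, 0.1, 12.1]
wrist_force: [-0.1, 0.7, -2.5]
finger_gap: 0.598
```

```bash
python3 - <<'E'
from h import *
s=manip.sense();print(s['tcp_pos'],s['tool_rot'],s['wrist_force'],s['finger_gap'])
snap('wrist','w3')
E
```

```text
[0.61735709 0.1316178  0.02707118] [1.79979309e+02 6.28634777e-02 1.20556768e+01] [-0.09492585  0.70858831 -2.53088575] 0.5977695649949146
```

View pics/w3.png

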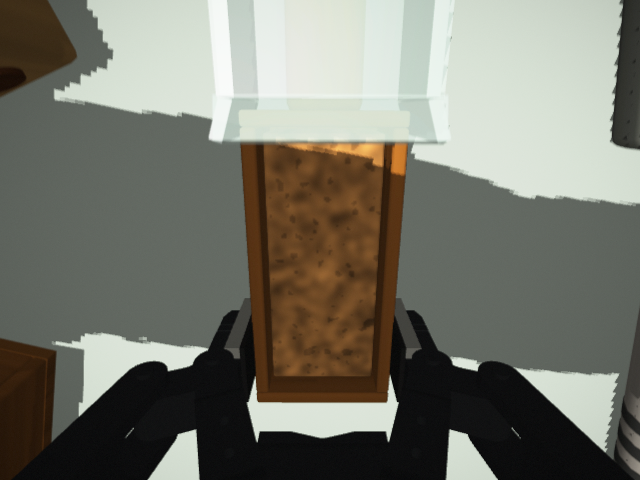

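{"fn": "arm_command", "kwargs": {"commands": [0,15,0,0,0,0,40,0,32,0,0,0,0,40,0,50,0,0,0,0,40,0,66,0,0,0,0,40,0,74,0,0,0,0,40]}}

```text
t: 3.75
tcp_pos: [0.6337, 0.0589, 0.0277]
tool_rot: [180.0, -0.0, 12.0]
wrist_force: [-0.1, 0.3, -1.6]
finger_gap: 0.598
```

```bash
python3 - <<'E'
from h import *
s=manip.sense();print(s['tcp_pos'],s['tool_rot'],s['wrist_force'],s['finger_gap'])
snap('wrist','w4')
im,_=snap('top','t4')
E
```

```text
[0.63367559 0.05891743 0.02770718] [ 1.79972428e+02 -2.51143232e-02  1.19885666e+01] [-0.0629734   0.29270656 -1.5580375 ] 0.5983416857498774
```

View pics/w4.png

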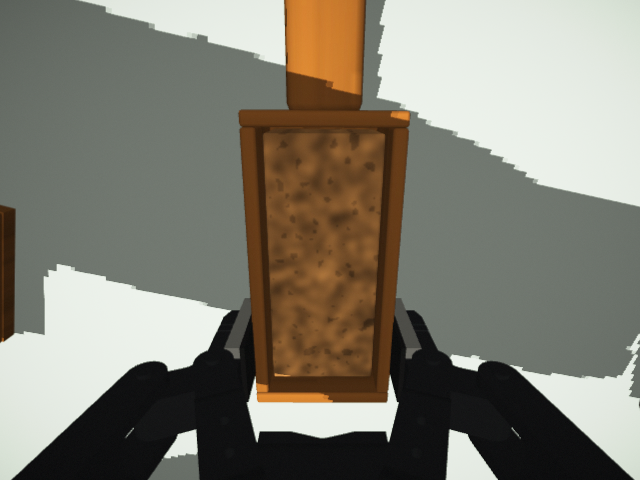

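View pics/t4.png

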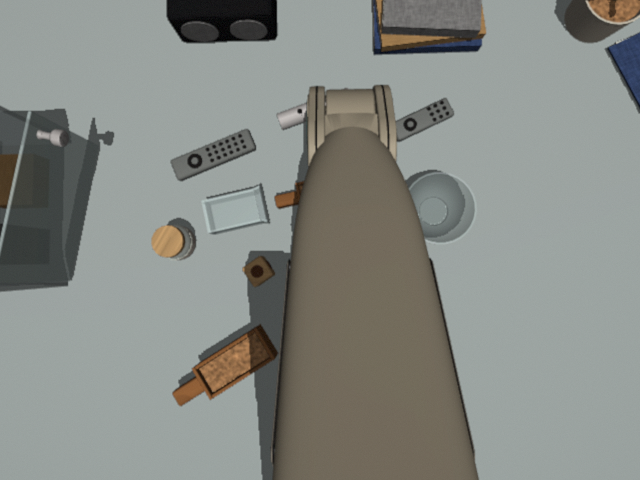

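{"fn": "arm_command", "kwargs": {"commands": [0,0,4,0,0,0,40,0,0,4,0,0,0,100,0,0,4,0,0,0,100,0,0,4,0,0,0,100,0,0,4,0,0,0,100]}}

```text
t: 4.35
tcp_pos: [0.633, 0.0616, 0.0236]
tool_rot: [-180.0, -0.0, 12.1]
wrist_force: [0.5, -0.3, 0.9]
finger_gap: 1.001
```

{"fn": "arm_command", "kwargs": {"commands": [0,-12,0,0,0,0,100,0,-24,0,0,0,0,100,0,-33,0,0,0,0,100,0,-33,0,0,0,0,40,0,-33,0,0,0,0,40]}}

```text
t: 4.85
tcp_pos: [0.626, 0.0939, 0.0236]
tool_rot: [180.0, 0.0, 12.1]
wrist_force: [0.4, 0.7, -0.7]
finger_gap: 0.688
```

{"fn": "arm_command", "kwargs": {"commands": [0,0,0,0,0,0,40,0,0,0,0,0,0,40,0,0,0,0,0,0,40,0,0,-5,0,0,0,40,0,0,-10,0,0,0,40]}}

```text
t: 5.35
tcp_pos: [0.6252, 0.0929, 0.0331]
tool_rot: [180.0, 0.1, 12.1]
wrist_force: [0.3, 0.3, -2.0]
finger_gap: 0.602
```

```bash
python3 - <<'E'
from h import *
s=manip.sense();print(s['tcp_pos'],s['tool_rot'],s['wrist_force'],s['finger_gap'],s['joint_positions'])
snap('wrist','w5')
E
```

```text
[0.62519326 0.09291091 0.03306089] [1.79999868e+02 1.19410151e-01 1.20642132e+01] [ 0.31221281  0.25007937 -1.95709032] 0.6022264654271272 [ 2.60466934e+00  2.65740801e+01 -1.35070657e+01  5.00366189e+01
 -1.97549179e-02  8.05404763e+01]
```

View pics/w5.png

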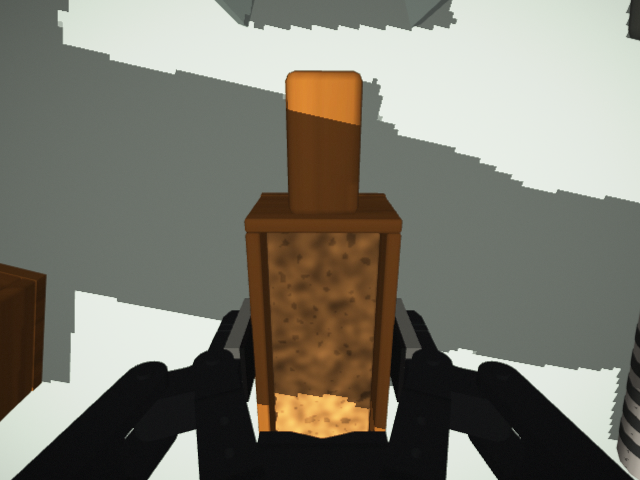

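```bash
python3 - <<'E'
from h import *
s=manip.sense();C=cam('wrist',s)
m=s['tcp_pos']
for z in (.04,.055):
  p=onz(C,[(46,275),(42,385),(248,24),(400,24),(288,72),(361,72)],z); print(z,p[:,:2].round(3).tolist(),np.linalg.norm((p-m)[:,:2],axis=1).round(3))
E
```

```text
0.04 [[0.519, 0.096], [0.516, 0.043], [0.581, 0.194], [0.625, 0.203], [0.595, 0.183], [0.617, 0.188]] [0.107 0.121 0.11  0.11  0.096 0.095]
0.055 [[0.529, 0.105], [0.527, 0.059], [0.584, 0.192], [0.623, 0.2], [0.596, 0.182], [0.616, 0.186]] [0.098 0.105 0.107 0.107 0.094 0.094]
```

{"fn": "arm_command", "kwargs": {"commands": [0,0,-15,0,0,0,40,0,0,-35,0,0,0,40,0,0,-58,0,0,0,40,0,0,-75,0,0,-0.05,40,0,0,-80,0,0,-0.15,40]}}

```text
t: 5.9
tcp_pos: [0.6281, 0.0933, 0.1174]
tool_rot: [179.9, -0.3, 20.9]
wrist_force: [0.8, 0.2, -2.4]
finger_gap: 0.599
```

{"fn": "arm_command", "kwargs": {"commands": [0,0,0,0,0,-0.14,40,0,0,0,0,0,-0.28,40,0,0,0,0,0,-0.42,40,0,0,0,0,0,-0.56,40,0,0,0,0,0,-0.7,40]}}

```text
t: 6.4
tcp_pos: [0.6261, 0.0932, 0.1146]
tool_rot: [180.0, -0.0, 61.1]
wrist_force: [-0.3, 0.8, -2.7]
finger_gap: 0.604
```

{"fn": "arm_command", "kwargs": {"commands": [0,0,0,0,0,-0.14,40,0,0,0,0,0,-0.28,40,0,0,0,0,0,-0.42,40,0,0,0,0,0,-0.56,40,0,0,0,0,0,-0.7,40]}}

```text
t: 6.9
tcp_pos: [0.6262, 0.0933, 0.1146]
tool_rot: [180.0, 0.0, 101.2]
wrist_force: [-0.5, -0.7, -2.5]
finger_gap: 0.603
```

{"fn": "arm_command", "kwargs": {"commands": [0,0,0,0,0,-0.14,40,0,0,0,0,0,-0.28,40,0,0,0,0,0,-0.42,40,0,0,0,0,0,-0.56,40,0,0,0,0,0,-0.7,40]}}

```text
t: 7.4
tcp_pos: [0.6262, 0.0933, 0.1146]
tool_rot: [180.0, 0.0, 141.3]
wrist_force: [-0.4, -1.2, -3.1]
finger_gap: 0.599
```

```bash
python3 - <<'E'
from h import *
s=manip.sense();print(s['tcp_pos'],s['tool_rot'],s['wrist_force'],s['finger_gap'],s['joint_positions'])
snap('wrist','w6');snap('scene','s6')
E
```

```text
[0.626163   0.0932506  0.11458019] [1.79982547e+02 2.33809092e-02 1.41330383e+02] [-0.43811616 -1.15412876 -3.10195545] 0.5990333343368136 [ 2.62377391e+00  2.17451524e+01 -9.50394237e+00  5.87218205e+01
 -2.31603771e-03 -4.87066129e+01]
```

View pics/s6.png

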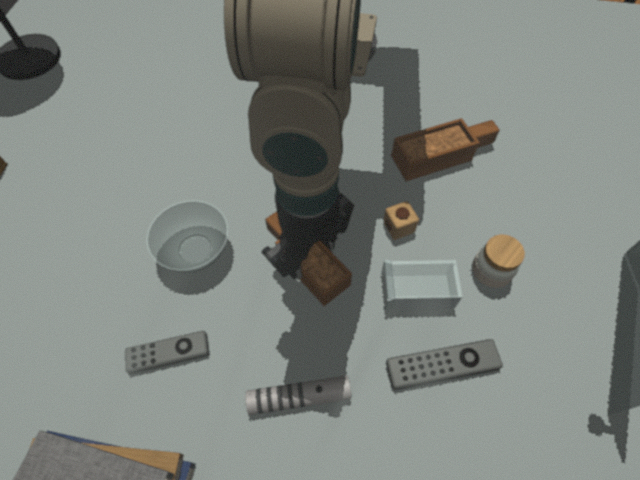

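{"fn": "arm_command", "kwargs": {"commands": [0,0,0,0,0,-0.14,40,0,0,0,0,0,-0.28,40,0,0,0,0,0,-0.42,40,0,0,0,0,0,-0.56,40,0,0,0,0,0,-0.7,40]}}

```text
t: 8.0
tcp_pos: [0.6261, 0.0933, 0.1142]
tool_rot: [-180.0, 0.0, -178.8]
wrist_force: [-0.3, -0.5, -2.2]
finger_gap: 0.599
```

{"fn": "arm_command", "kwargs": {"commands": [0,0,0,0,0,-0.12,40,0,0,0,0,0,-0.18,40,0,0,20,0,0,-0.186,40,0,0,40,0,0,-0.186,40,0,0,50,0,0,-0.186,40]}}

```text
t: 8.5
tcp_pos: [0.6249, 0.0932, 0.0624]
tool_rot: [180.0, -0.1, -168.4]
wrist_force: [0.4, -0.5, -2.7]
finger_gap: 0.604
```

```bash
python3 - <<'E'
from h import *
im,s=snap('wrist','w7');print(s['tcp_pos'],s['tool_rot'],s['wrist_force'],s['finger_gap'],s['joint_positions'][5])
E
```

```text
[0.62490942 0.09323502 0.06236039] [ 1.79978856e+02 -1.37732098e-01 -1.68386612e+02] [ 0.44966171 -0.54958311 -2.68970421] 0.6040710433830886 -98.98652739728175
```

View pics/w7.png

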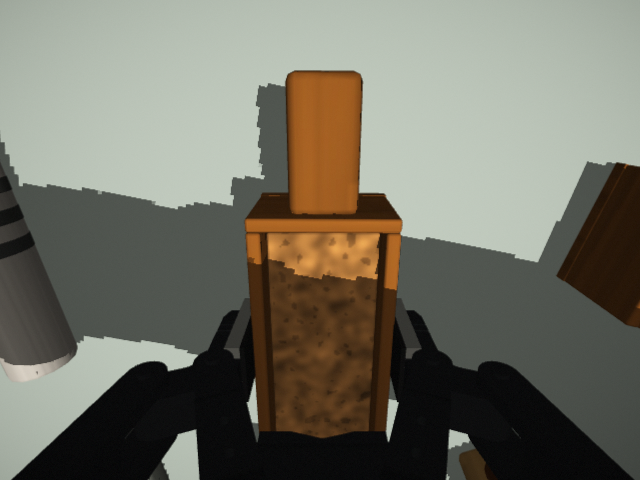

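{"fn": "arm_command", "kwargs": {"commands": [0,0,15,0,0,-0.006,40,0,0,28,0,0,-0.006,40,0,0,36,0,0,-0.006,40,0,0,36,0,0,-0.006,40]}}

```text
t: 8.95
tcp_pos: [0.6247, 0.0932, 0.0259]
tool_rot: [180.0, -0.2, -167.9]
wrist_force: [-0.3, -0.1, -2.3]
finger_gap: 0.603
```

```bash
cat >> h.py <<'E'
O=np.array([.5905,.2606]);u=np.array([-.2096,.9778]);n=np.array([-.9778,-.2096])
def slv(p): p=np.asarray(p)[:2]-O; return p@u,p@n
E
python3 - <<'E'
from h import *
im,s=snap('scene','s8');print(s['tcp_pos'],s['tool_rot'],s['wrist_force'],slv(s['tcp_pos']))
cv2.imwrite('pics/s8z.png',cv2.resize(im[190:340,230:480],None,fx=3,fy=3,interpolation=cv2.INTER_CUBIC))
E
```

```text
[0.62471182 0.09321678 0.02585866] [ 179.97114228   -0.18255806 -167.90472748] [-0.25496699 -0.05165062 -2.33551062] (np.float64(-0.17083811474029345), np.float64(0.0016312045720596627))
```

View pics/s8z.png

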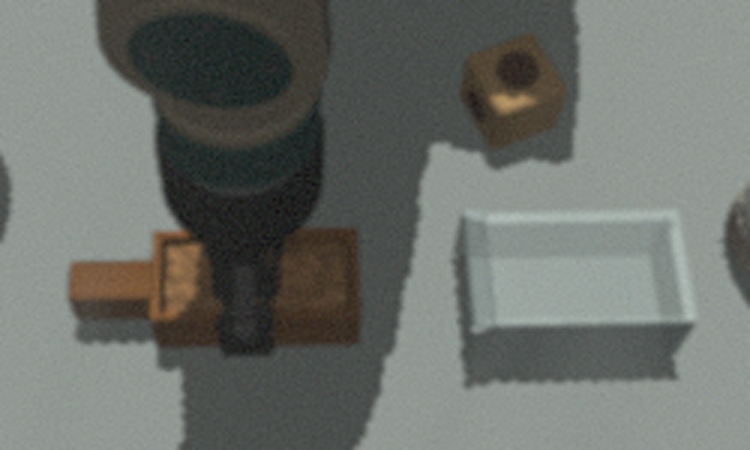

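{"fn": "arm_command", "kwargs": {"commands": [-1.5,12,0,0,0,0,40,-1.5,26,0,0,0,0,40,-1.5,40,0,0,0,0,40,-1.5,50,0,0,0,0,40,-1.5,54,0,0,0,0,40]}}

```text
t: 9.5
tcp_pos: [0.6158, 0.1482, 0.0278]
tool_rot: [180.0, 0.0, -167.8]
wrist_force: [-0.4, -0.2, -1.8]
finger_gap: 0.601
```

```bash
python3 - <<'E'
from h import *
im,s=snap('scene','s9');print(s['tcp_pos'],s['tool_rot'],s['wrist_force'],slv(s['tcp_pos']))
cv2.imwrite('pics/s9z.png',cv2.resize(im[210:320,280:480],None,fx=4,fy=4,interpolation=cv2.INTER_CUBIC))
E
```

```text
[0.61579592 0.14824867 0.02780817] [ 1.79989233e+02  9.78329371e-03 -1.67770566e+02] [-0.35384702 -0.22398903 -1.84293567] (np.float64(-0.11515915804225253), np.float64(-0.0011855070362423743))
```

View pics/s9z.png

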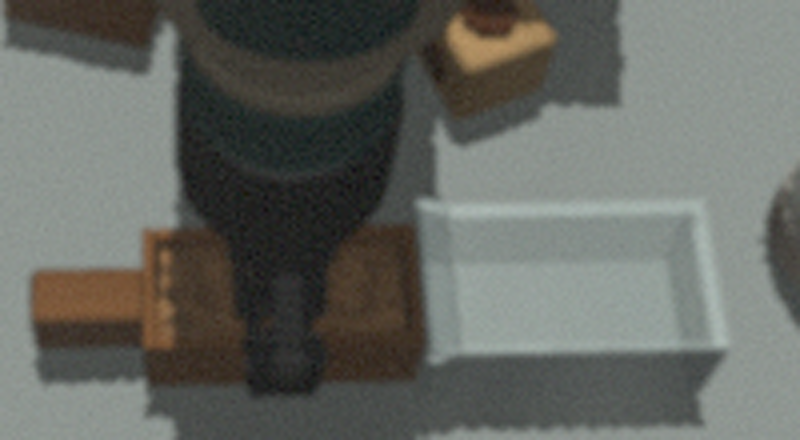

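{"fn": "arm_command", "kwargs": {"commands": [0.7,6,2.5,0,0,0,40,0.7,14,2.5,0,0,0,40,0.7,22,2.5,0,0,0,40,0.7,30,2.5,0,0,0,40,0.7,32,2.5,0,0,0,40]}}

```text
t: 10.05
tcp_pos: [0.6086, 0.1785, 0.0251]
tool_rot: [180.0, -0.0, -167.8]
wrist_force: [0.9, -0.0, -2.7]
finger_gap: 0.605
```

```bash
python3 - <<'E'
from h import *
im,s=snap('scene','s10');print(s['tcp_pos'],s['tool_rot'],s['wrist_force'],slv(s['tcp_pos']))
cv2.imwrite('pics/s10z.png',cv2.resize(im[210:320,280:480],None,fx=4,fy=4,interpolation=cv2.INTER_CUBIC))
E
```

```text
[0.60862574 0.17853972 0.02510063] [ 1.79982843e+02 -4.53925349e-04 -1.67835419e+02] [ 0.86476036 -0.03406947 -2.67899273] (np.float64(-0.08403769374439513), np.float64(-0.000523517593862724))
```

View pics/s10z.png

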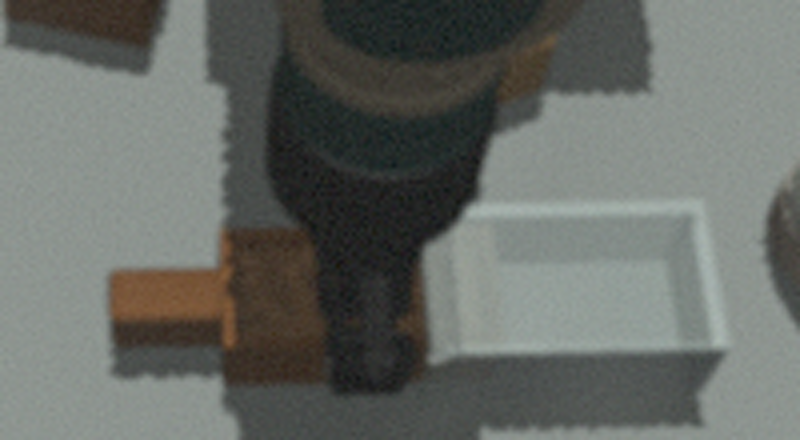

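{"fn": "arm_command", "kwargs": {"commands": [0,0,1.5,0,0,0,40,0,0,1.5,0,0,0,100,0,0,1.5,0,0,0,100,0,0,1,0,0,0,100,0,0,0,0,0,0,100]}}

```text
t: 10.6
tcp_pos: [0.6091, 0.1774, 0.0253]
tool_rot: [-180.0, 0.0, -167.9]
wrist_force: [-0.5, 0.5, 0.7]
finger_gap: 1.001
```

{"fn": "arm_command", "kwargs": {"commands": [0,-15,0,0,0,0,100,0,-35,0,0,0,0,100,0,-55,0,0,0,0,100,0,-74,0,0,0,0,100,0,-74,0,0,0,0,100]}}

```text
t: 11.1
tcp_pos: [0.6253, 0.1022, 0.0253]
tool_rot: [-179.9, 0.0, -168.1]
wrist_force: [-1.0, 0.5, 0.1]
finger_gap: 1.0
```

```bash
python3 - <<'E'
from h import *
im,s=snap('scene','s11');print(s['tcp_pos'],s['tool_rot'],s['wrist_force'],slv(s['tcp_pos']))
cv2.imwrite('pics/s11z.png',cv2.resize(im[210:320,280:480],None,fx=4,fy=4,interpolation=cv2.INTER_CUBIC))
E
```

```text
[0.62532445 0.1022444  0.02527083] [-1.79941817e+02  3.43233091e-02 -1.68083455e+02] [-1.02984856  0.46548523  0.08559437] (np.float64(-0.1621393100419454), np.float64(-0.0008600147082052288))
```

View pics/s11z.png

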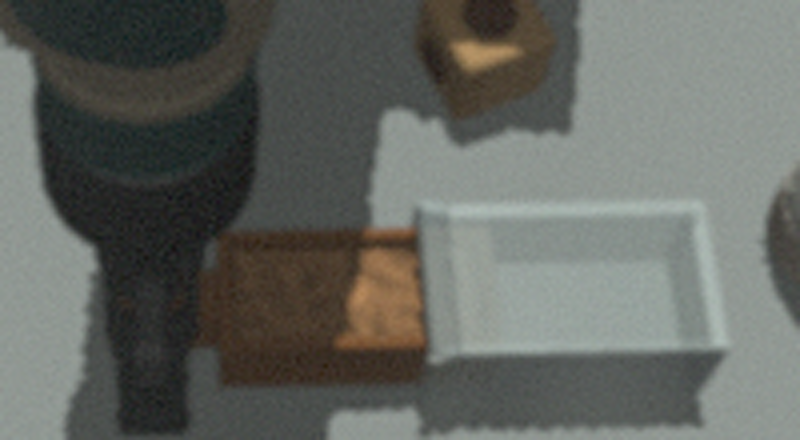

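{"fn": "arm_command", "kwargs": {"commands": [0,0,-2,0,0,0,20,0,0,-2,0,0,0,10,0,0,-2,0,0,0,10,0,0,-2,0,0,0,10,0,0,-2,0,0,0,10]}}

```text
t: 11.65
tcp_pos: [0.6244, 0.1058, 0.0273]
tool_rot: [180.0, 0.0, -167.8]
wrist_force: [-0.1, 0.5, 0.6]
finger_gap: 0.27
```

{"fn": "arm_command", "kwargs": {"commands": [0,0,0,0,0,0,10,0,0,0,0,0,0,10,0,0,0,0,0,0,10]}}

```text
t: 11.95
tcp_pos: [0.6244, 0.1057, 0.0272]
tool_rot: [179.9, 0.0, -167.9]
wrist_force: [-0.5, 2.1, 1.5]
finger_gap: 0.275
```

```bash
python3 - <<'E'
from h import *
im,s=snap('wrist','w12');print(s['tcp_pos'],s['tool_rot'],s['wrist_force'],slv(s['tcp_pos']))
E
```

```text
[0.62438156 0.10567448 0.02724504] [ 1.79945865e+02  1.39918005e-02 -1.67868812e+02] [-0.51974147  2.06274038  1.53876168] (np.float64(-0.1585877483203852), np.float64(-0.0006570034805720791))
```

{"fn": "arm_command", "kwargs": {"commands": [0.5,10,0,0,0,0,10,0.5,22,0,0,0,0,10,0.5,34,0,0,0,0,10,0.5,46,0,0,0,0,10,0.5,50,0,0,0,0,10]}}

```text
t: 12.5
tcp_pos: [0.6132, 0.1554, 0.0273]
tool_rot: [-180.0, 0.0, -167.8]
wrist_force: [0.2, -3.2, 3.5]
finger_gap: 0.27
```

```bash
python3 - <<'E'
from h import *
im,s=snap('scene','s13');print(s['tcp_pos'],s['tool_rot'],s['wrist_force'],slv(s['tcp_pos']))
cv2.imwrite('pics/s13z.png',cv2.resize(im[210:320,280:480],None,fx=4,fy=4,interpolation=cv2.INTER_CUBIC))
E
```

```text
[0.6131998  0.15544873 0.02728023] [-1.79969565e+02  1.79959583e-02 -1.67795826e+02] [ 0.23331486 -3.19070892  3.47241985] (np.float64(-0.10757478939651294), np.float64(-0.0001561544166900292))
```

View pics/s13z.png

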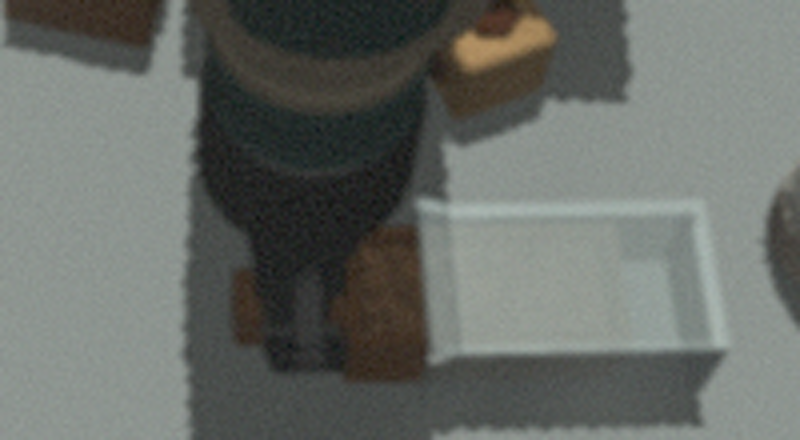

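{"fn": "arm_command", "kwargs": {"commands": [0,8,0,0,0,0,10,0,15,0,0,0,0,10,0,20,0,0,0,0,10,0,23,0,0,0,0,10,0,24,0,0,0,0,10]}}

```text
t: 13.05
tcp_pos: [0.6085, 0.1776, 0.0273]
tool_rot: [-180.0, 0.0, -167.9]
wrist_force: [0.3, -3.7, 3.4]
finger_gap: 0.266
```

{"fn": "arm_command", "kwargs": {"commands": [0,2,0,0,0,0,10,0,4,0,0,0,0,10,0,4,0,0,0,0,10]}}

```text
t: 13.35
tcp_pos: [0.6077, 0.1815, 0.0273]
tool_rot: [180.0, 0.0, -167.9]
wrist_force: [0.4, -2.9, 4.8]
finger_gap: 0.27
```

```bash
python3 - <<'E'
from h import *
im,s=snap('scene','s14');print(s['tcp_pos'],s['tool_rot'],s['wrist_force'],slv(s['tcp_pos']))
cv2.imwrite('pics/s14z.png',cv2.resize(im[210:320,280:480],None,fx=4,fy=4,interpolation=cv2.INTER_CUBIC))
E
```

```text
[0.60769172 0.18150045 0.02726835] [ 1.79987897e+02  2.10469192e-02 -1.67892462e+02] [ 0.3777133  -2.88571961  4.76466228] (np.float64(-0.08094692192853627), np.float64(-0.00023080005758158127))
```

View pics/s14z.png

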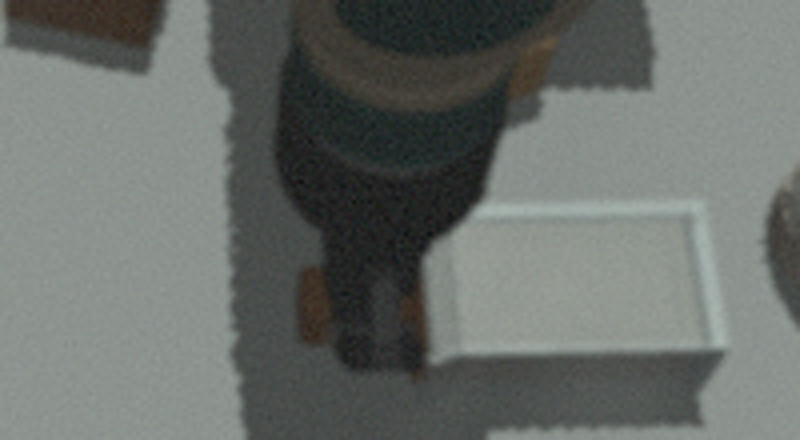

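{"fn": "arm_command", "kwargs": {"commands": [0,1,0,0,0,0,10,0,2,0,0,0,0,10,0,3,0,0,0,0,10]}}

```text
t: 13.7
tcp_pos: [0.6071, 0.184, 0.0272]
tool_rot: [-180.0, 0.0, -167.9]
wrist_force: [0.9, -4.3, 3.8]
finger_gap: 0.269
```

{"fn": "arm_command", "kwargs": {"commands": [0,1,0,0,0,0,10,0,2,0,0,0,0,10,0,3,0,0,0,0,10]}}

```text
t: 14.0
tcp_pos: [0.6071, 0.1842, 0.0273]
tool_rot: [-179.6, 0.0, -168.0]
wrist_force: [2.3, -12.3, 6.3]
finger_gap: 0.273
```

```bash
python3 - <<'E'
from h import *
im,s=snap('scene','s15');print(s['tcp_pos'],s['wrist_force'],slv(s['tcp_pos']))
cv2.imwrite('pics/s15z.png',cv2.resize(im[210:320,280:480],None,fx=4,fy=4,interpolation=cv2.INTER_CUBIC))
E
```

```text
[0.60712197 0.1842226  0.02726551] [  2.30235089 -12.27147313   6.28250942] (np.float64(-0.07816578725291107), np.float64(-0.00024425931234233383))
```

View pics/s15z.png

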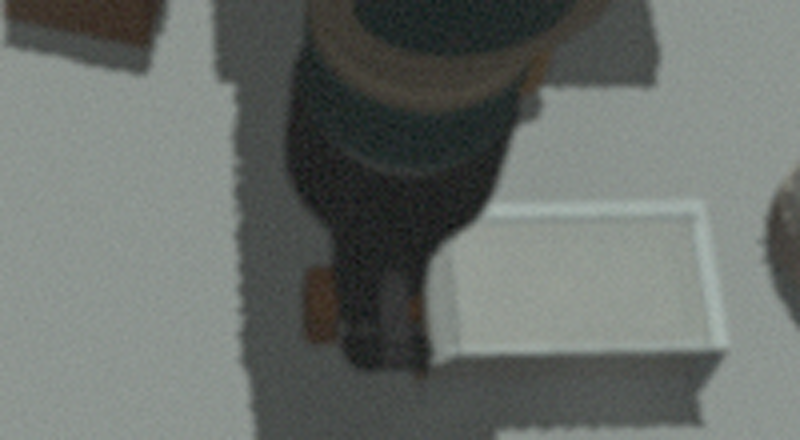

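{"fn": "arm_command", "kwargs": {"commands": [0,0,0,0,0,0,45,0,-4,0,0,0,0,70,0,-5,0,0,0,0,80,0,-5,0,0,0,0,80,0,-5,-15,0,0,0,80]}}

```text
t: 14.55
tcp_pos: [0.6047, 0.1822, 0.04]
tool_rot: [180.0, -0.3, -167.9]
wrist_force: [0.2, 0.0, -0.1]
finger_gap: 0.797
```

{"fn": "arm_command", "kwargs": {"commands": [0,0,-30,0,0,0,80,0,-20,-75,0,0,0,80,0,-60,-120,0,0,0,80,0,-100,-160,0,0,0,80,0,-140,-160,0,0,0,80]}}

```text
t: 15.05
tcp_pos: [0.639, 0.0489, 0.2083]
tool_rot: [-179.9, 0.6, -167.7]
wrist_force: [1.6, -0.2, -0.1]
finger_gap: 0.803
```

```bash
python3 - <<'E'
from h import *
im,s=snap('scene','s16');print(s['tcp_pos'],s['wrist_force'])
cv2.imwrite('pics/s16z.png',cv2.resize(im[230:320,330:480],None,fx=5,fy=5,interpolation=cv2.INTER_CUBIC))
im,s=snap('top','t16')
cv2.imwrite('pics/t16z.png',cv2.resize(im[170:250,190:310],None,fx=6,fy=6,interpolation=cv2.INTER_CUBIC))
E
```

```text
[0.63898021 0.0488508  0.20830928] [ 1.59859934 -0.18210705 -0.10531338]
```

View pics/s16z.png

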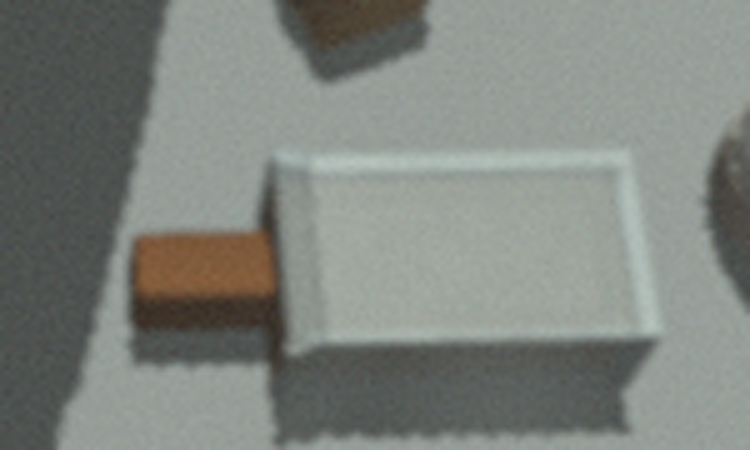

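View pics/t16z.png

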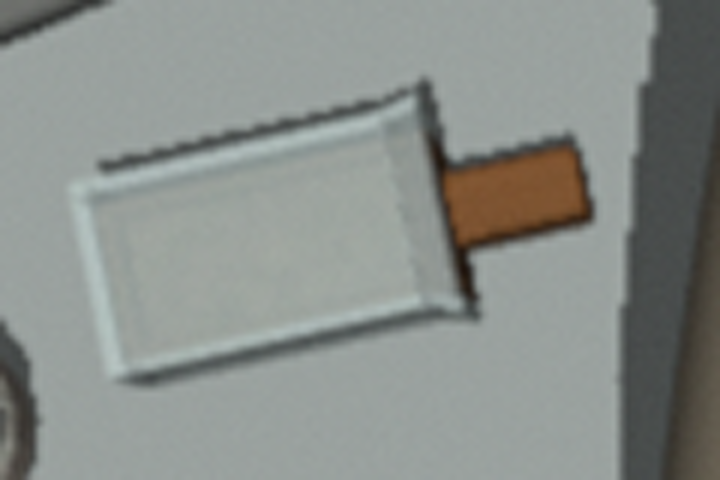

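```bash
python3 - <<'E'
from h import *
T=cam('top');S=cam('scene')
t=lambda *p:np.array(p)/6+[190,170]-0.4
s=lambda *p:np.array(p)/5+[330,230]-0.4
for C,f,tip,back,mouth in [(T,t,((574,138),(592,216)),((72,190),(115,375)),((420,90),(472,308))),(S,s,((135,235),(138,300)),((630,155),(660,330)),((273,158),(291,350)))]:
    a=onz(C,f(*tip),.035);b=onz(C,f(*back),.048).mean(0);m=onz(C,f(*mouth),.052).mean(0)
    d=(b-m)[:2];L=np.linalg.norm(d);d/=L
    p=a.mean(0)[:2]; print('L',L,'tip sleeve x from back',(p-b[:2])@d+.060,'from mouth',(p-m[:2])@d-.055,'lat',(p-m[:2])@[-d[1],d[0]],'w',np.linalg.norm(a[1]-a[0]),'slv',slv(p))
E
```

```text
L 0.11585874447881685 tip sleeve x from back -0.09861829550551748 from mouth -0.09775955102670061 lat 0.0003340471486851737 w 0.026000683652850753 slv (np.float64(-0.10209617197442147), np.float64(0.0006387353919245598))
L 0.11466014855895912 tip sleeve x from back -0.0986951455150992 from mouth -0.09903499695614007 lat 0.004680215291284593 w 0.022682900178383373 slv (np.float64(-0.10081235914988294), np.float64(-0.0022790299980980843))
```

```bash
python3 - <<'E'
import cv2,numpy as np
a=cv2.imread('pics/scene0.png');b=cv2.imread('pics/s16.png')
cv2.imwrite('pics/cmp.png',cv2.addWeighted(a,.5,b,.5,0))
E
```

```text
(no output)
```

View pics/cmp.png

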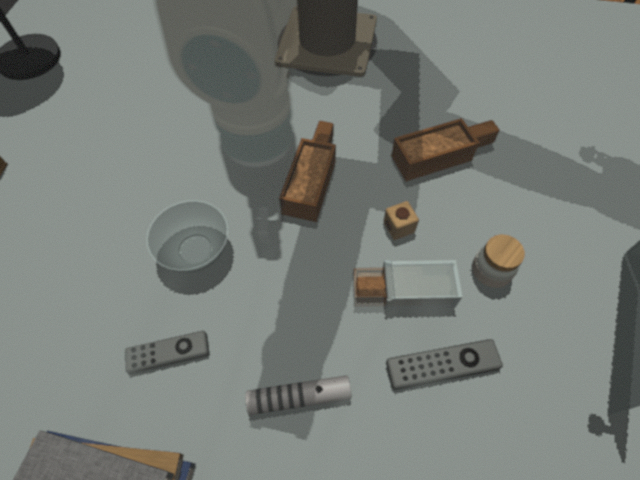

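The before/after overlay shows no ghosting on any bystander, decoy or the sleeve, so nothing else moved. Only the pull stands out of the mouth, and the gripper is clear.

```bash
python3 -c "
from cell import manip
print(manip.hand_in(), manip.sense()['t'])"
```

```text
the job is handed in; nothing more can be done
the job is handed in; nothing more can be done
```

The box is turned end for end and back in the sleeve with only the pull standing out. I let go of it and handed the job in at about 15 s; no verdict was reported.

- **What I did:** I drew the box out by its plain end and set it down just clear of the mouth. I then gripped the body near its middle, turned it 180° while level and started it into the sleeve. Last, I gripped the pull and pushed until the box stopped, with the wrist force rising to about 12 N.
- **Position:** in the top and scene pictures the tip of the pull is 98 to 99 mm in front of the sleeve's origin. Fully home would be 100 mm, and measuring noise is about 2 to 3 mm.
- **Centring:** the two views disagreed, about 0.3 mm off the centreline from the top camera and up to 4.7 mm from the scene camera. I put that down to picking corners in a slanted view, because the sleeve leaves only ±2 mm of play.
- **Other things:** a before-and-after overlay of the scene pictures showed none of the bystanders had moved, and the gripper ended about 0.2 m above the shelf, away from everything.

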